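# Set out the coffee tray

### The arm

A 6-joint arm with a two-finger parallel gripper is mounted at the origin on the work surface. World frame = base frame: x ahead of the robot, y to its left, z up, the work surface at z = 0. Lengths are in m, angles in degrees, forces in N, time in s.
With the tool pointing down it reaches from about 0.25 to 0.725 m from the base axis. Payload 9.7 kg.
Tool frame: the origin (TCP) lies at the very end of the fingers, on their centre line; the grasp point (between the pads) lies 19 mm behind it (grip_depth is the distance from the TCP to the grasp point, in m); z points along the fingers, y is the line along which they close (so a half turn about z gives the same grasp; the last joint's range is limited). The gripper opens to 85 mm and grips with 20 to 120 N. Pads are 22 mm wide; open, the fingers measure 114 mm over their backs; the gripper's body (76 mm by 85 mm) begins 54 mm behind the grasp point. The pads swing forward as they close: fully open they stand 13 mm farther back than shut.
Start: joints at [-66.807, 4.979, 10.078, 95.1, 0, 90], TCP at [0.217, -0.506, 0.231] pointing down, gripper open.
Joint ranges: [-179.16, 179.16], [-48.56, 103.87], [-65.8, 70.77], [-126.05, 130.52], [-82.76, 87.17], [-180, 180]. Speed limits (degrees/s): [127.2, 127.2, 147.25, 180, 180, 180].

### API

Orientations are given as [roll, pitch, yaw] about the fixed x, y, z axes, in that order (R = Rz(yaw) Ry(pitch) Rx(roll)).
In Python, from cell import * gives the robot as it stands.
- The arm moves only by the tool arm_command, never from a script. Its argument "series" is a list of rows, each a list of 2 entries, a list of its own where there are three numbers: the shift along the tool's x, y, z scaled (see below), then the turn, a rotation vector about the tool's x, y, z scaled (see below). A call has 1 to 20 rows; each row shifts and turns the commanded pose from where the row before left it, along the tool's axes as they then stand; what a row does not reach is not made up. The controller multiplies each number of a shift by 0.06 m and each number of a turn by 0.1 rad. A row lasts 1/8 s, in which the tool goes at most 62.5 mm and 10.7 degrees, less where a joint would pass 70% of its speed; a pose out of reach is approached as far as the arm can. A call with a number of a shift or a turn outside -1 to 1 is refused whole. A call with a gripper value outside its range is refused whole. "hand" is the opening, from 0 (shut) to 1 (fully open), set as the call begins (left out, the last holds). The fingers move at their own pace and stop on an object; the grip force is fixed at half the most. Time passes only in rows, so rows that do not move let the fingers close. It gives the time, the measured TCP pose, the force, the opening and the grip force at its end, in the units of the state.
- read_state(): the state, without advancing time (a new reading comes with each control period).
- capture(name): name is "side" or "top" or "wrist"; returns the picture (400x640x3 uint8, red, green, blue); there is no depth.
- camera_model(name): a dict with "mtx" (3x3 intrinsics, pixels), "D" ([k1, k2, p1, p2, k3] as OpenCV has them; the pictures are not rectified), "eye" and "rotation" of the camera in the world. Camera axes: x right, y down, z forward; pixel columns grow to the right and rows downward; lengths in m; the calibration is good to about 2 mm. A picture is of the moment at which its call begins: read the wrist's pose just before it. camera_model takes no time and is no camera call; for the wrist camera it gives the pose at the moment of the call.
- close_job(): hands the job in; it is judged then, once.
The state is a dict: "time": time; "qpos": joint angles; "qvel": joint speeds; "tau": joint torques, N m; "position": TCP position; "tcp_rot": TCP orientation; "ft_force": force on the tool from outside, world axes, zero at the start; "moment": the same for the moment, N m; "width": finger opening in m; "finger_force": force on a finger pad.
Only numpy, scipy, OpenCV 4.12 (cv2) and the standard library are available. Lean on these libraries where they do the work, as an engineer would, in place of code of your own. Each camera call takes 0.05 s, during which the arm holds its last target. There are 200 camera calls.

### The job

Set out the coffee tray: stand the steel pot on the middle of the square tile and the mug on the middle of the round cork coaster, put the steel lid on the pot so that it sits properly in the mouth, and stand the sugar jar on the tray exactly midway between tile and coaster. Everything ends upright, and the drinking glass and the pepper mill on the worktop stay standing where they are.

Things in the scene. Friction and masses are not known exactly. Their poses are not given: they have to be found in the camera images.
- tray: Wooden serving tray, fixed, 198 x 348 mm. Origin: centre of its underside, below the point midway between tile and coaster; z up, x along its short side, away from the robot, y along its long side (turned up to 0.25 rad). Floor 10 mm above the worktop; an 8 mm wide rim stands 8 mm above the floor. Tile and coaster lie on it at y = +110 and -110 mm, either one at either end.
- tile: Square beige ceramic tile, 96 x 96 x 8 mm, fixed on the tray's floor. Origin: centre of its underside (10 mm above the worktop); its top is 8 mm above the origin.
- coaster: Round cork coaster, 96 mm across, 5 mm thick, fixed on the tray's floor. Origin: centre of its underside (10 mm above the worktop); its top is 5 mm above the origin.
- pot: Open cylindrical steel pot, 64 mm outside diameter, 90 mm high, wall 3 mm (mouth 58 mm), 0.3 kg, loose on the worktop. Origin: centre of its underside, z up. Black loop handle at +y, out to 62 mm from the axis, 21 to 79 mm up; small spout at -y near the rim, out to 48 mm. The +x and -x sides are bare for the fingers (handle turned within 0.5 rad of world +y at the start).
- lid: Round steel lid of the pot, 70 mm across, 80 g, loose, right way up on the worktop. Origin: centre of its underside, z up. From below: tapered plug 44 to 50 mm across, 8 mm high; flange 70 mm across, 8 to 12 mm up; knob 22 mm across, 16 to 40 mm up. Seated, the flange rests on the pot's rim, its origin 82 mm above the pot's; the plug has 4 mm of play all round.
- mug: White ceramic mug, 60 mm across, 70 mm high, wall 4 mm, 0.22 kg, standing loose on the worktop. Origin: centre of its underside, z up. A loop handle at its +y side reaches about 60 mm from the axis; the +x and -x sides are bare for the fingers (handle turned within 0.5 rad of world +y at the start).
- jar: Small closed sugar jar, clear glass with white contents, 50 mm across, with a wooden cap 52 mm across from 50 to 62 mm (its top), 0.2 kg, standing loose on the worktop. Origin: centre of its underside, z up.
- glass: Clear drinking glass, 56 mm across, 95 mm high, loose, a bystander on the worktop. Origin: centre of its underside.
- mill: Dark wooden pepper mill, 52 mm across the foot, 100 mm high, loose, a bystander on the worktop. Origin: centre of its underside.
Mind the look-alikes: they are no part of the job. What is shaped like the jar but yellow is not meant.

How it is judged (in metres and radians):
At the end, for the whole second after the job is handed in: Pot on the tile and mug on the coaster, within 14 mm of centre; lid seated level in the pot's mouth, within 8 mm of its axis and 4 mm of seated height; jar on the tray floor within 15 mm of midway between tile and coaster; all upright and at rest (horizontal distance between pot and tile below 0.014 m and z of pot in the frame of tile between 0.004 and 0.012 m and horizontal distance between mug and coaster below 0.014 m and z of mug in the frame of coaster between 0.001 and 0.009 m and horizontal distance between lid and pot below 0.008 m and z of lid in the frame of pot between 0.078 and 0.086 m and horizontal distance between jar and tray below 0.015 m and z of jar in the frame of tray between 0.006 and 0.014 m and angle between each of pot, lid, mug, jar's own z axis and vertical below 0.1 rad and linear speed of each of pot, lid, mug, jar below 0.02 m/s and angular speed of each of pot, lid, mug, jar below 0.2 rad/s); the robot touches nothing.
It fails at once if the drinking glass is shifted by more than 30 mm or knocked over (distance of glass from where it was at the start of the episode above 0.03 m or angle between glass's own z axis and vertical above 0.5 rad).
It fails at once if the pepper mill is shifted by more than 30 mm or knocked over (distance of mill from where it was at the start of the episode above 0.03 m or angle between mill's own z axis and vertical above 0.5 rad).
It also fails if it takes over 112 s, if anything falls off the work surface, if the arm or the gripper's body presses on something with over 40 N, if the wrist force passes 120 N, or if a joint passes its speed limit or range.

## Working session

There is one attempt and no reset: what is moved stays moved. The work goes in short steps, Python scripts to look and compute and a tool call to move; the robot and the scene stay as the last step left them, time stands still between calls to the robot, and variables do not carry over. Pictures are saved under pics/ and viewed, at most 14 in all, crops included, and the job is handed in when it is done.

Besides the shell and the picture viewer there is one more tool, called after "Emit:" as name(argument=value, ...), one argument or row to a line, values as JSON. arm_command: Moves the arm, as the interface text tells. Shifts and turns lie within -1 to 1; 1 stands for 0.06 m of shift or 0.1 rad of turn. Its arguments: {"type":"object","properties":{"series":{"type":"array","items":{"type":"array"}},"hand":{"type":"number"}},"required":["series"]}

```bash
mkdir -p pics; ls; python3 - <<'E'
from cell import *
import cv2
print(read_state())
for n in("top","side"):
    cv2.imwrite(f"pics/{n}0.png",capture(n)[:,:,::-1]); m=camera_model(n); print(n,m)
E
```

```text
pics
{'time': 0.0, 'qpos': array([-6.68040641e+01,  5.01121053e+00,  1.00344289e+01,  9.51003397e+01,
        1.61191349e-03,  8.99998906e+01]), 'qvel': array([ 0.08396209,  0.02130242,  0.05596495,  0.0577279 , -0.02583707,
       -0.00449807]), 'tau': array([-7.85694665e-04, -5.20391321e+01,  4.64799857e+01,  1.65541435e-02,
       -8.16596480e-05, -1.59647237e-05]), 'position': array([ 0.21654689, -0.50532038,  0.23058179]), 'tcp_rot': array([-1.79922879e+02, -1.61205926e-03,  2.31960431e+01]), 'ft_force': array([ 0.37613987, -0.7292987 ,  0.40467231]), 'moment': array([-0.00583067,  0.03091259,  0.02104607]), 'finger_force': 0.0, 'width': 0.08531997223180128}
top {'mtx': array([[414.73990623,   0.        , 318.66929966],
       [  0.        , 414.73990623, 202.7253193 ],
       [  0.        ,   0.        ,   1.        ]]), 'D': array([-0.04174506,  0.        ,  0.        ,  0.        ,  0.        ]), 'eye': array([0.37994469, 0.00824335, 1.25132255]), 'rotation': array([-171.38295591,   -0.92441844,  -88.39642013])}
side {'mtx': array([[423.70553372,   0.        , 318.63980871],
       [  0.        , 423.70553372, 201.34482142],
       [  0.        ,   0.        ,   1.        ]]), 'D': array([-0.03124926,  0.        ,  0.        ,  0.        ,  0.        ]), 'eye': array([ 0.99799013, -1.04665001,  0.84327699]), 'rotation': array([-124.28897012,    0.69277351,   22.17325044])}
```

View pics/top0.png

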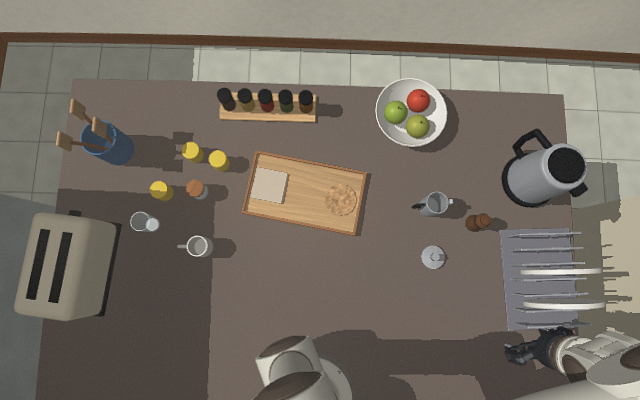

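View pics/side0.png

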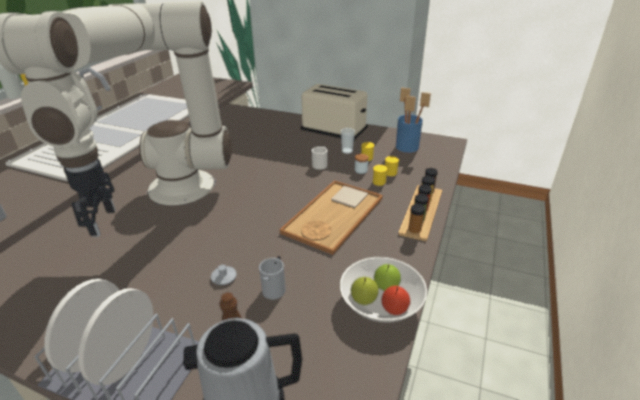

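The top view shows these things, by pixel:
- **Tray:** centre at (305,193), with the tile at (269,186) and the coaster at (341,199).
- **Pot:** (434,203), with its handle to the left.
- **Lid:** (433,257).
- **Mill:** (478,222).
- **Mug:** (200,245), with its handle to the left.
- **Glass:** (145,223).

Candidates for each thing I need:
- **Jar:** brown cap at (197,188), against the yellow look-alikes at (191,151), (218,160) and (161,190). I choose the brown cap with white contents.
- **Pot:** (434,203), against the kettle at (545,175).
- **Mug:** (200,245), against the glass at (145,223).

I'll check this choice in one close crop.

```bash
cat > h.py <<'E'
import numpy as np, cv2
from scipy.spatial.transform import Rotation as R
from cell import *
def ray(m,p):
    u=cv2.undistortPoints(np.array(p,float).reshape(-1,1,2),m["mtx"],m["D"]).reshape(-1,2)
    d=np.c_[u,np.ones(len(u))]@R.from_euler("xyz",m["rotation"],degrees=True).as_matrix().T
    return m["eye"],d
def cast(m,p,z):
    e,d=ray(m,p); return e+d*((z-e[2])/d[:,2])[:,None]
def proj(m,P):
    Rw=R.from_euler("xyz",m["rotation"],degrees=True).as_matrix()
    return cv2.projectPoints(np.array(P,float).reshape(-1,1,3),cv2.Rodrigues(Rw.T)[0],-Rw.T@m["eye"],m["mtx"],np.array(m["D"]))[0].reshape(-1,2)
E
python3 - <<'E'
from h import *
m=camera_model("top"); im=cv2.imread("pics/top0.png")
a=cv2.resize(im[130:280,110:250],None,fx=2.8,fy=2.8,interpolation=cv2.INTER_CUBIC)
b=cv2.resize(im[130:280,240:380],None,fx=2.8,fy=2.8,interpolation=cv2.INTER_CUBIC)
c=im[180:280,390:510]
c=cv2.resize(c,(392,420),interpolation=cv2.INTER_CUBIC)if 0 else cv2.resize(im[150:280,390:510],None,fx=3.23,fy=3.23,interpolation=cv2.INTER_CUBIC)
a=cv2.resize(im[130:280,110:250],None,fx=2.8,fy=2.8,interpolation=cv2.INTER_CUBIC)
cv2.imwrite("pics/crop1.png",np.hstack([a,cv2.resize(c,(388,420))]))
for n,p,z in [("tile",(269,186),.018),("coaster",(341,199),.015),("pot",(434,203),.09),("lid",(433,257),.04),("mug",(200,245),.07),("jar",(196,187),.062),("glass",(145,223),.05),("mill",(480,220),.1)]:
    print(n,cast(m,p,z)[0].round(3))
E
```

```text
tile [0.614 0.145 0.018]
coaster [ 0.581 -0.074  0.015]
pot [ 0.566 -0.335  0.09 ]
lid [ 0.414 -0.345  0.04 ]
mug [0.428 0.327 0.07 ]
jar [0.596 0.353 0.062]
glass [0.487 0.498 0.05 ]
mill [ 0.519 -0.463  0.1  ]
```

View pics/crop1.png

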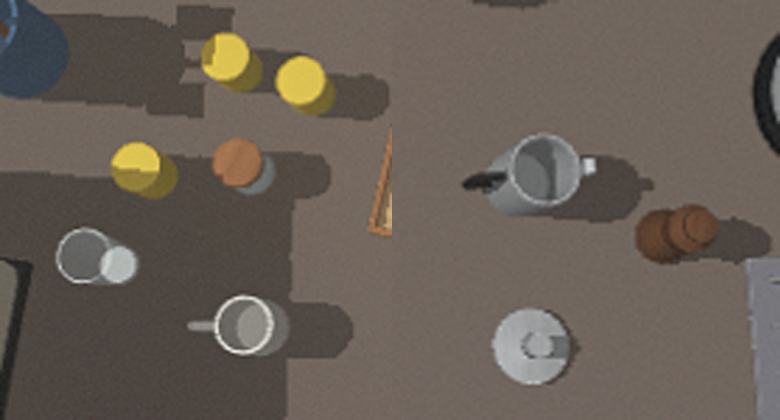

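The brown-capped jar with white contents, at top-view pixel (195,188), is the right one. The pot rim centre is near (437,202) with its handle at (418,206). The mug rim is at (197,246) with its handle to the left, and the lid flange is at (433,257). Next I measure the tray from masks and plan a hover over the pot and lid.

```bash
cat >> h.py <<'E'
def plan(p,yaw):
    "pure shift first (tool axes now), then turn about tool z"
    s=read_state(); T=R.from_euler("xyz",s["tcp_rot"],degrees=True)
    d=T.inv().apply(np.array(p)-s["position"])/.06
    dy=(yaw-s["tcp_rot"][2]+180)%360-180
    W=R.from_euler("xyz",[180,0,yaw],degrees=True); rv=(T.inv()*W).as_rotvec()/.1
    print("shift units",d.round(2),"turn units",rv.round(2))
E
python3 - <<'E'
from h import *
m=camera_model("top"); im=cv2.imread("pics/top0.png")
hsv=cv2.cvtColor(im,cv2.COLOR_BGR2HSV)
sub=np.zeros(im.shape[:2],np.uint8); sub[140:245,232:378]=1
mask=((hsv[...,0]>5)&(hsv[...,0]<25)&(hsv[...,1]>85)&(sub>0)).astype(np.uint8)
mask=cv2.morphologyEx(mask,cv2.MORPH_OPEN,np.ones((3,3)))
c=max(cv2.findContours(mask,0,2)[0],key=cv2.contourArea)
P=cast(m,c.reshape(-1,2),.018)[:,:2].astype(np.float32)
r=cv2.minAreaRect(P*1000); print("tray",r)
t=((hsv[...,1]<75)&(hsv[...,2]>150)&(sub>0)).astype(np.uint8)
c=max(cv2.findContours(t,0,2)[0],key=cv2.contourArea)
P=cast(m,c.reshape(-1,2),.018)[:,:2].astype(np.float32); print("tile",cv2.minAreaRect(P*1000))
a=cast(m,(437,202),.09)[0];b=cast(m,(418,206),.075)[0];print("pot",a,b)
a=cast(m,(197,246),.07)[0];b=cast(m,(180,246),.055)[0];print("mug",a,b)
plan((.47,-.34,.30),90)
E
```

```text
tray ((598.4800415039062, 37.847412109375), (348.88739013671875, 199.2529754638672), 80.35238647460938)
tile ((617.5518188476562, 147.08721923828125), (94.99771118164062, 96.30088806152344), 80.2613525390625)
pot [ 0.56879011 -0.34337907  0.09      ] [ 0.55785886 -0.29236463  0.075     ]
mug [0.42494384 0.335476   0.07      ] [0.4239726  0.38857701 0.055     ]
shift units [ 4.97 -0.87 -1.16] turn units [-1.000e-02 -1.000e-02 -1.166e+01]
```

Tray: measured 349 x 199 mm, which matches the given size. Its centre is (0.5985, 0.0378), with +y at 80.35°. The tile agrees to within 1 mm. Now I hover over the pot and lid.

Emit:
arm_command(
  series=[
    [[0.83, -0.14, -0.19], [0, 0, 0]],
    [[0.83, -0.14, -0.19], [0, 0, 0]],
    [[0.83, -0.14, -0.19], [0, 0, 0]],
    [[0.83, -0.14, -0.19], [0, 0, 0]],
    [[0.83, -0.14, -0.19], [0, 0, 0]],
    [[0.83, -0.14, -0.19], [0, 0, 0]],
    [[0, 0, 0], [0, 0, -1]],
    [[0, 0, 0], [0, 0, -1]],
    [[0, 0, 0], [0, 0, -1]],
    [[0, 0, 0], [0, 0, -1]],
    [[0, 0, 0], [0, 0, -1]],
    [[0, 0, 0], [0, 0, -1]],
    [[0, 0, 0], [0, 0, -1]],
    [[0, 0, 0], [0, 0, -1]],
    [[0, 0, 0], [0, 0, -1]],
    [[0, 0, 0], [0, 0, -1]],
    [[0, 0, 0], [0, 0, -1]],
    [[0, 0, 0], [0, 0, -0.66]],
    [[0, 0, 0], [0, 0, 0]],
    [[0, 0, 0], [0, 0, 0]],
  ],
  hand=1,
)

```text
time: 2.6
position: [0.4714, -0.3415, 0.2995]
tcp_rot: [-180.0, -0.0, 89.9]
ft_force: [0.3, -0.6, -0.4]
width: 0.0851
finger_force: 0.0
```

```bash
python3 - <<'E'
from h import *
m=camera_model("wrist"); im=capture("wrist"); cv2.imwrite("pics/w1.png",im[:,:,::-1]); np.save("w1.npy",m,allow_pickle=True)
print(read_state()["position"],read_state()["tcp_rot"],m)
for P in [(.569,-.343,.09),(.414,-.345,.012)]: print(proj(m,[P]))
E
```

```text
[ 0.47138272 -0.34153936  0.29953196] [-1.79986755e+02 -9.06463154e-03  8.99296340e+01] {'mtx': array([[348.69658432,   0.        , 323.79321202],
       [  0.        , 348.69658432, 193.40505065],
       [  0.        ,   0.        ,   1.        ]]), 'D': array([-0.06814646,  0.        ,  0.        ,  0.        ,  0.        ]), 'eye': array([ 0.4708636 , -0.27180203,  0.44134039]), 'rotation': array([ 1.63996438e+02,  1.78525621e-02, -1.13952946e-01])}
[[419.28131769 165.64375345]]
[[278.30947146 154.89937654]]
```

View pics/w1.png

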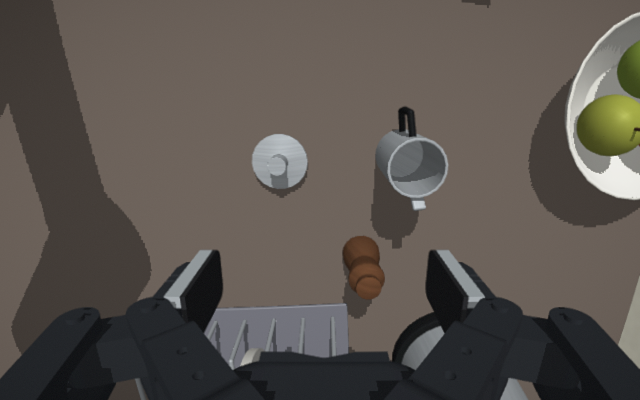

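The wrist view shows the pot's rim centred near (417.5,168), with its handle at (407,115) and spout at (419,205). The lid flange is centred at (279,162), and the mill is at (365,270). I'll refine with Hough circles and check the sizes.

```bash
python3 - <<'E'
from h import *
m=np.load("w1.npy",allow_pickle=True).item(); im=cv2.imread("pics/w1.png"); g=cv2.GaussianBlur(cv2.cvtColor(im,cv2.COLOR_BGR2GRAY),(3,3),0)
for n,(x0,y0,x1,y1),z,r in [("pot",(370,120,460,220),.09,(26,33)),("lid",(240,120,320,205),.012,(23,31))]:
    c=cv2.HoughCircles(g[y0:y1,x0:x1],cv2.HOUGH_GRADIENT_ALT,1.5,5,param1=150,param2=.6,minRadius=r[0],maxRadius=r[1])
    if c is None: c=cv2.HoughCircles(g[y0:y1,x0:x1],cv2.HOUGH_GRADIENT,1,5,param1=150,param2=12,minRadius=r[0],maxRadius=r[1])
    for u,v,rr in c[0][:3]:
        u+=x0;v+=y0; P=cast(m,[(u,v),(u+rr,v)],z); print(n,u,v,rr,P[0].round(4),"r",abs(P[1]-P[0])[0].round(4))
print("eye pot",cast(m,[(417.5,168)],.09),"knob",cast(m,[(277,165)],.04),"lid",cast(m,[(279,162)],.012))
print("handle",cast(m,[(406,108)],.079),"spout",cast(m,[(419,206)],.085))
E
```

```text
pot 418.0 166.5 29.126307 [ 0.5677 -0.3439  0.09  ] r 0.0305
lid 279.0 159.0 27.553938 [ 0.4147 -0.3502  0.012 ] r 0.0344
eye pot [[ 0.56731889 -0.34547757  0.09      ]] knob [[ 0.41573596 -0.35217341  0.04      ]] lid [[ 0.41454061 -0.35397149  0.012     ]]
handle [[ 0.55437774 -0.28547189  0.079     ]] spout [[ 0.57333051 -0.38834888  0.085     ]]
```

```bash
python3 -c "
from h import *
plan((.5678,-.344,.15),101)"
```

```text
shift units [-0.04  1.61  2.49] turn units [-0.   -0.   -1.93]
```

Emit:
arm_command(
  series=[
    [[-0.01, 0.54, 0.83], [0, 0, 0]],
    [[-0.01, 0.54, 0.83], [0, 0, 0]],
    [[-0.01, 0.53, 0.83], [0, 0, 0]],
    [[0, 0, 0], [0, 0, -0.97]],
    [[0, 0, 0], [0, 0, -0.96]],
    [[0, 0, 0], [0, 0, 0]],
    [[0, 0, 0], [0, 0, 0]],
  ],
)

```text
time: 3.52
position: [0.568, -0.3434, 0.1504]
tcp_rot: [180.0, 0.0, 100.9]
ft_force: [-0.4, 0.0, -0.4]
width: 0.0854
finger_force: 0.0
```

```bash
python3 -c "
from h import *
plan((.5678,-.344,.042),101)"
```

```text
shift units [-0.01 -0.01  1.81] turn units [ 0.    0.   -0.01]
```

Emit:
arm_command(
  series=[
    [[0, 0, 0.6], [0, 0, 0]],
    [[0, 0, 0.6], [0, 0, 0]],
    [[0, 0, 0.6], [0, 0, 0]],
    [[0, 0, 0], [0, 0, 0]],
    [[0, 0, 0], [0, 0, 0]],
  ],
)

```text
time: 4.15
position: [0.5685, -0.3437, 0.0441]
tcp_rot: [179.9, 0.1, 101.0]
ft_force: [-0.4, -0.3, 0.7]
width: 0.0853
finger_force: 0.0
```

Emit:
arm_command(
  series=[
    [[0, 0, 0], [0, 0, 0]],
    [[0, 0, 0], [0, 0, 0]],
    [[0, 0, 0], [0, 0, 0]],
    [[0, 0, 0], [0, 0, 0]],
    [[0, 0, 0], [0, 0, 0]],
    [[0, 0, 0], [0, 0, 0]],
    [[0, 0, 0], [0, 0, 0]],
    [[0, 0, 0], [0, 0, 0]],
  ],
  hand=0,
)

```text
time: 5.15
position: [0.5689, -0.3441, 0.0446]
tcp_rot: [179.9, 0.1, 101.0]
ft_force: [-1.5, -0.6, 7.9]
width: 0.062
finger_force: 66.4
```

Emit:
arm_command(
  series=[
    [[0, 0, -0.7], [0, 0, 0]],
    [[0, 0, -0.7], [0, 0, 0]],
    [[0, 0, 0], [0, 0, 0]],
    [[0, 0, 0], [0, 0, 0]],
  ],
)

```text
time: 5.65
position: [0.5677, -0.3432, 0.1251]
tcp_rot: [-179.9, -0.0, 101.1]
ft_force: [0.3, -0.2, -4.2]
width: 0.0621
finger_force: 67.9
```

```bash
python3 -c "
from h import *
s=read_state(); print(s['width'],s['finger_force'],s['ft_force'])
plan((.6171,.1465,.125),80.35)"
```

```text
0.06211254282385427 67.91124137118459 [ 0.33994714 -0.16823465 -4.23983303]
shift units [7.85 2.37 0.01] turn units [-0.01 -0.01  3.61]
```

Emit:
arm_command(
  series=[
    [[0.5, 0.15, 0], [0, 0, 0]],
    [[0.8, 0.24, 0], [0, 0, 0]],
    [[0.8, 0.24, 0], [0, 0, 0]],
    [[0.8, 0.24, 0], [0, 0, 0]],
    [[0.8, 0.24, 0], [0, 0, 0]],
    [[0.8, 0.24, 0], [0, 0, 0]],
    [[0.8, 0.24, 0], [0, 0, 0]],
    [[0.8, 0.24, 0], [0, 0, 0]],
    [[0.8, 0.24, 0], [0, 0, 0]],
    [[0.6, 0.18, 0], [0, 0, 0]],
    [[0.35, 0.12, 0], [0, 0, 0]],
    [[0, 0, 0], [0, 0, 0.9]],
    [[0, 0, 0], [0, 0, 0.9]],
    [[0, 0, 0], [0, 0, 0.9]],
    [[0, 0, 0], [0, 0, 0.91]],
    [[0, 0, 0], [0, 0, 0]],
    [[0, 0, 0], [0, 0, 0]],
  ],
)

```text
time: 7.78
position: [0.6171, 0.1458, 0.1257]
tcp_rot: [-180.0, 0.0, 80.5]
ft_force: [-0.8, -0.0, -3.6]
width: 0.062
finger_force: 67.8
```

```bash
python3 - <<'E'
from h import *
m=camera_model("wrist"); im=capture("wrist"); cv2.imwrite("pics/w2.png",im[:,:,::-1]); np.save("w2.npy",m,allow_pickle=True)
plan((.6171,.1465,.0625),80.35); print(read_state()["position"])
print(proj(m,[(.6171,.1465,.018),(.617,.1465,.171)]))
E
```

```text
shift units [ 0.01 -0.    1.06] turn units [-0.01  0.    0.02]
[0.61710626 0.14589929 0.12581252]
[[324.69517522 189.88550757]
 [325.05690732 316.15062483]]
```

View pics/w2.png

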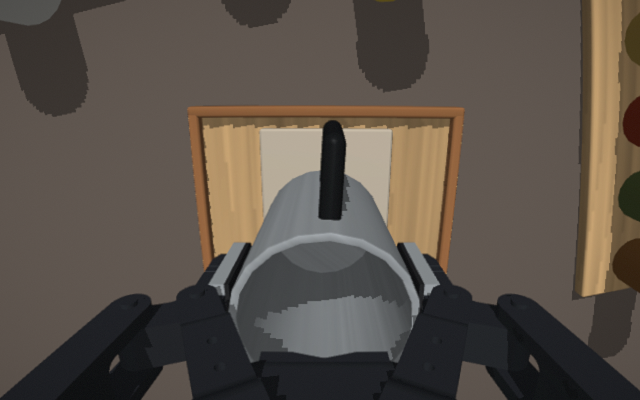

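The pot is held upright. Its rim runs from x=233 to 418 px (centre about 325) and its far rim edge is at (325,237). The tile's far edge spans 262–391, so the sideways alignment is good. I'll check the fore-aft offset of the rim.

```bash
python3 - <<'E'
from h import *
m=np.load("w2.npy",allow_pickle=True).item()
h=np.array([np.cos(np.radians(80.35)),np.sin(np.radians(80.35))])
c=np.array([.6171,.1459])
p=cast(m,[(326,237)],.171)[0]; print("far rim along h from TCP",(p[:2]-c)@h)
t=cast(m,[(262,129),(391,129)],.018); print("tile far edge from centre (48)",(t[:,:2]-[.6171,.1465])@h, (t[:,:2]-[.6171,.1465])@[h[1],-h[0]])
E
```

```text
far rim along h from TCP 0.02831543889425286
tile far edge from centre (48) [0.0447875  0.04494573] [-0.04460847  0.0469848 ]
```

Emit:
arm_command(
  series=[
    [[0, 0, 0.4], [0, 0, 0]],
    [[0, 0, 0.4], [0, 0, 0]],
    [[0, 0, 0.15], [0, 0, 0]],
    [[0, 0, 0.08], [0, 0, 0]],
    [[0, 0, 0], [0, 0, 0]],
    [[0, 0, 0], [0, 0, 0]],
  ],
)

```text
time: 8.57
position: [0.6177, 0.1463, 0.0655]
tcp_rot: [179.9, -0.0, 80.4]
ft_force: [0.3, 0.9, -4.4]
width: 0.0619
finger_force: 67.7
```

Emit:
arm_command(
  series=[
    [[0, 0, 0.03], [0, 0, 0]],
    [[0, 0, 0.02], [0, 0, 0]],
    [[0, 0, 0], [0, 0, 0]],
    [[0, 0, 0], [0, 0, 0]],
  ],
)

```text
time: 9.07
position: [0.6175, 0.1463, 0.0626]
tcp_rot: [179.9, -0.0, 80.4]
ft_force: [-4.4, 0.4, 6.1]
width: 0.0622
finger_force: 68.4
```

Contact: the force went from -4.4 to +6.1 N. Now I release and rise.

Emit:
arm_command(
  series=[
    [[0, 0, 0], [0, 0, 0]],
    [[0, 0, 0], [0, 0, 0]],
    [[0, 0, 0], [0, 0, 0]],
    [[0, 0, 0], [0, 0, 0]],
    [[0, 0, 0], [0, 0, 0]],
    [[0, 0, -0.4], [0, 0, 0]],
    [[0, 0, -0.9], [0, 0, 0]],
    [[0, 0, -0.9], [0, 0, 0]],
    [[0, 0, -0.9], [0, 0, 0]],
    [[0, 0, -0.6], [0, 0, 0]],
    [[0, 0, 0], [0, 0, 0]],
  ],
  hand=1,
)

```text
time: 10.45
position: [0.6181, 0.1464, 0.2868]
tcp_rot: [179.7, -0.1, 80.4]
ft_force: [0.1, 0.3, -0.4]
width: 0.0853
finger_force: 0.0
```

```bash
python3 -c "
from h import *
plan((.415,-.40,.25),90)"
```

```text
shift units [-9.55 -1.82  0.58] turn units [ 0.05 -0.02 -1.68]
```

Emit:
arm_command(
  series=[
    [[-0.5, -0.11, 0.0], [0, 0, 0]],
    [[-0.9, -0.2, 0.1], [0, 0, 0]],
    [[-0.9, -0.2, 0.15], [0, 0, 0]],
    [[-0.9, -0.2, 0.15], [0, 0, 0]],
    [[-0.9, -0.2, 0.15], [0, 0, 0]],
    [[-0.9, -0.2, 0.15], [0, 0, 0]],
    [[-0.9, -0.2, 0.15], [0, 0, 0]],
    [[-0.9, -0.2, 0.15], [0, 0, 0]],
    [[-0.9, -0.2, 0.15], [0, 0, 0]],
    [[-0.7, -0.14, 0.15], [0, 0, 0]],
    [[-0.49, -0.08, 0.11], [0, 0, 0]],
    [[0, 0, 0], [0, 0, -0.84]],
    [[0, 0, 0], [0, 0, -0.84]],
    [[0, 0, 0], [0, 0, 0]],
    [[0, 0, 0], [0, 0, 0]],
  ],
)

```text
time: 12.32
position: [0.4137, -0.3601, 0.1983]
tcp_rot: [-180.0, -0.0, 89.9]
ft_force: [0.1, 0.9, 0.4]
width: 0.0855
finger_force: 0.0
```

```bash
python3 - <<'E'
from h import *
m=camera_model("wrist"); im=capture("wrist")[:,:,::-1].copy(); cv2.imwrite("pics/w3.png",im)
g=cv2.GaussianBlur(cv2.cvtColor(im,cv2.COLOR_BGR2GRAY),(3,3),0)
u=proj(m,[(.415,-.351,.012)])[0]; x0,y0=(u-70).astype(int).clip(0); s=read_state();print(u,s["position"],s["tcp_rot"])
for z,r in [(.012,(32,48)),(.04,(9,18))]:
  c=cv2.HoughCircles(g[y0:y0+140,x0:x0+140],cv2.HOUGH_GRADIENT_ALT,1.5,5,param1=120,param2=.5,minRadius=r[0],maxRadius=r[1])
  for q in ([] if c is None else c[0][:4]):
    P=cast(m,[(q[0]+x0,q[1]+y0),(q[0]+x0+q[2],q[1]+y0)],z); print(z,q+[x0,y0,0],P[0].round(4),"r",abs(P[1]-P[0])[0].round(4))
cv2.imwrite("pics/w3c.png",cv2.resize(im[y0:y0+140,x0:x0+140],None,fx=4,fy=4))
E
```

```text
[325.95567391 159.67356399] [ 0.41382049 -0.36014914  0.19847272] [-1.79980394e+02 -1.74421579e-02  8.99254235e+01]
0.012 [325.5        161.          37.29626083] [ 0.4146 -0.3523  0.012 ] r 0.0356
0.04 [325.5        165.5         12.57814121] [ 0.4144 -0.351   0.04  ] r 0.011
0.04 [312.         143.          13.75291348] [ 0.4028 -0.3312  0.04  ] r 0.0118
```

View pics/w3c.png

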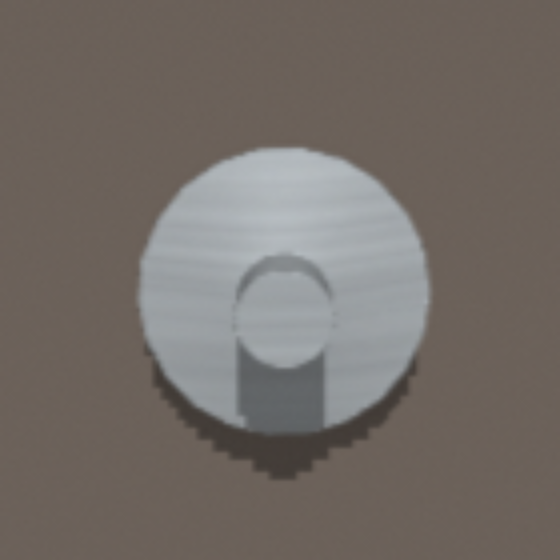

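The close crop shows the lid flange at (325.5,161) and the knob top at (325.5,165.5), and their radii of 35.6 and 11.0 mm match the given sizes. The lid is at (0.4145, -0.3515).

```bash
python3 -c "
from h import *
plan((.4145,-.3515,.018),90)"
```

```text
shift units [0.14 0.01 3.01] turn units [-0.   -0.   -0.01]
```

Emit:
arm_command(
  series=[
    [[0.07, 0.01, 0.4], [0, 0, 0]],
    [[0.07, 0, 0.8], [0, 0, 0]],
    [[0, 0, 0.8], [0, 0, 0]],
    [[0, 0, 0.6], [0, 0, 0]],
    [[0, 0, 0.3], [0, 0, 0]],
    [[0, 0, 0.08], [0, 0, 0]],
    [[0, 0, 0], [0, 0, 0]],
    [[0, 0, 0], [0, 0, 0]],
  ],
)

```text
time: 13.38
position: [0.4152, -0.3525, 0.0216]
tcp_rot: [179.9, 0.1, 90.0]
ft_force: [0.5, 0.2, 0.4]
width: 0.0856
finger_force: 0.0
```

Emit:
arm_command(
  series=[
    [[0, 0, 0], [0, 0, 0]],
    [[0, 0, 0], [0, 0, 0]],
    [[0, 0, 0], [0, 0, 0]],
    [[0, 0, 0], [0, 0, 0]],
    [[0, 0, 0], [0, 0, 0]],
    [[0, 0, 0], [0, 0, 0]],
    [[0, 0, 0], [0, 0, 0]],
    [[0, 0, 0], [0, 0, 0]],
    [[0, 0, 0], [0, 0, 0]],
    [[0, 0, 0], [0, 0, 0]],
  ],
  hand=0,
)

```text
time: 14.62
position: [0.4146, -0.3521, 0.0204]
tcp_rot: [180.0, 0.0, 90.0]
ft_force: [-1.5, 0.7, 5.4]
width: 0.0195
finger_force: 58.7
```

Emit:
arm_command(
  series=[
    [[0, 0, -0.5], [0, 0, 0]],
    [[0, 0, -0.8], [0, 0, 0]],
    [[0, 0, -0.8], [0, 0, 0]],
    [[0, 0, -0.8], [0, 0, 0]],
    [[0, 0, -0.3], [0, 0, 0]],
    [[0, 0, 0], [0, 0, 0]],
  ],
)

```text
time: 15.38
position: [0.4149, -0.3522, 0.2129]
tcp_rot: [179.9, 0.1, 90.0]
ft_force: [0.4, -0.0, -1.0]
width: 0.0197
finger_force: 58.7
```

```bash
python3 - <<'E'
from h import *
s=read_state(); print(s["position"],s["width"],s["finger_force"],s["ft_force"])
m=camera_model("top"); im=capture("top")[:,:,::-1].copy(); cv2.imwrite("pics/t2.png",im)
u=proj(m,[(.6171,.1465,.108)])[0]; print(u); x0,y0=(u-30).astype(int)
b=cv2.resize(im[y0:y0+60,x0:x0+60],None,fx=8,fy=8,interpolation=cv2.INTER_CUBIC); g=cv2.cvtColor(b,cv2.COLOR_BGR2GRAY)
c=cv2.HoughCircles(g,cv2.HOUGH_GRADIENT_ALT,1.5,20,param1=100,param2=.5,minRadius=60,maxRadius=130)
for q in ([] if c is None else c[0][:5]):
    p=(q[:2]+.5)/8-.5+[x0,y0]; P=cast(m,[p,p+[q[2]/8,0]],.108); print(p,P[0].round(4),"r",np.linalg.norm(P[1]-P[0]).round(4))
cv2.imwrite("pics/t2c.png",b)
E
```

```text
[ 0.41488553 -0.35224597  0.21287769] 0.01969123536991824 58.73132944107056 [ 0.38679573 -0.00212185 -0.98836316]
[265.28221083 178.78971177]
[263.4375 178.125 ] [0.6188 0.1518 0.108 ] r 0.0301
```

View pics/t2c.png

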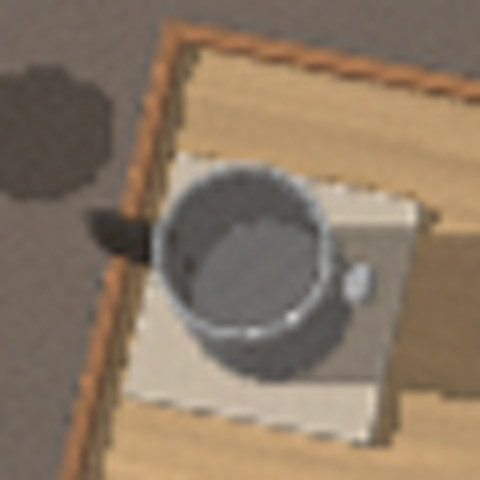

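The top crop shows the pot's rim centred near crop pixel (245,251), i.e. image pixel about (265.2,179), as predicted. Hough's own circle was biased. I'll carry the lid to a stand-off beside the pot and measure the rim from the wrist camera.

```bash
python3 -c "
from h import *
plan((.6036,.0676,.25),80.35)"
```

```text
shift units [ 6.99  3.15 -0.64] turn units [-0.   -0.    1.68]
```

Emit:
arm_command(
  series=[
    [[0.5, 0.22, -0.1], [0, 0, 0]],
    [[0.8, 0.36, -0.1], [0, 0, 0]],
    [[0.8, 0.36, -0.1], [0, 0, 0]],
    [[0.8, 0.36, -0.1], [0, 0, 0]],
    [[0.8, 0.36, -0.1], [0, 0, 0]],
    [[0.8, 0.36, -0.1], [0, 0, 0]],
    [[0.8, 0.36, -0.04], [0, 0, 0]],
    [[0.8, 0.36, 0], [0, 0, 0]],
    [[0.6, 0.28, 0], [0, 0, 0]],
    [[0.29, 0.13, 0], [0, 0, 0]],
    [[0, 0, 0], [0, 0, 0.84]],
    [[0, 0, 0], [0, 0, 0.84]],
    [[0, 0, 0], [0, 0, 0]],
    [[0, 0, 0], [0, 0, 0]],
  ],
)

```text
time: 17.18
position: [0.6033, 0.067, 0.25]
tcp_rot: [-180.0, 0.0, 80.4]
ft_force: [0.3, -0.3, -0.8]
width: 0.0192
finger_force: 58.8
```

```bash
python3 - <<'E'
from h import *
m=camera_model("wrist"); im=capture("wrist")[:,:,::-1].copy(); cv2.imwrite("pics/w4.png",im); np.save("w4.npy",m,allow_pickle=True)
s=read_state();print(s["position"],s["tcp_rot"],s["width"],s["ft_force"])
u=proj(m,[(.6171,.1465,.108)])[0]; print(u)
E
```

```text
[0.6033094  0.06707732 0.25011919] [-1.79966401e+02  1.10100001e-02  8.04335601e+01] 0.019279577858412486 [ 0.91218476  0.21176114 -0.9132351 ]
[325.28705215  79.28774282]
```

View pics/w4.png

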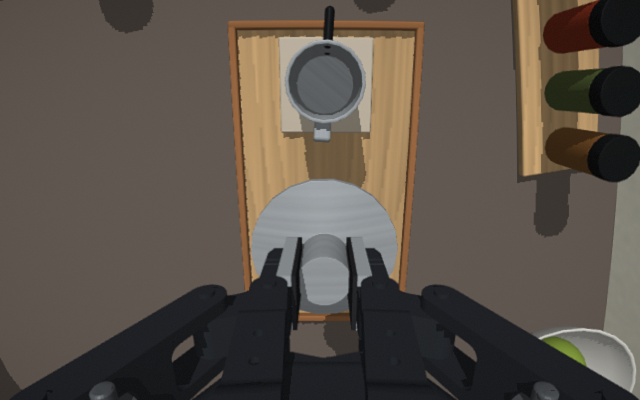

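The wrist view shows the pot rim at x 285–366 and y 40–122, so its centre is (325.5,81). The tile spans 280–371 by 38–131. The held lid's flange spans x 251–397, with its far edge at y=180, and it is level.

```bash
python3 - <<'E'
from h import *
m=np.load("w4.npy",allow_pickle=True).item()
h=np.array([np.cos(np.radians(80.4)),np.sin(np.radians(80.4))]); l=np.array([h[1],-h[0]]); t=np.array([.6033,.067])
def rel(p,z): P=cast(m,[p],z)[0,:2]-t; return (P@h*1000).round(1),(P@l*1000).round(1)
print("rim: far/near/left/right",[rel(p,.108) for p in[(325.5,40),(325.5,122),(285,81),(366,81)]])
print("lid far",rel((324,180),.2416),"left",rel((251,245),.2416),"right",rel((397,245),.2416))
print("tile far/near",rel((325,38),.018),rel((325,131),.018),"true",((np.array([.6171,.1465])-t)@h*1000))
print("tray far edge",rel((325,22),.018),"true",(np.array([.5985,.0378])-t)@h*1000+174)
E
```

```text
rim: far/near/left/right [(np.float64(109.6), np.float64(0.5)), (np.float64(47.7), np.float64(0.6)), (np.float64(79.5), np.float64(-31.1)), (np.float64(79.5), np.float64(32.1))]
lid far (np.float64(32.7), np.float64(-0.6)) left (np.float64(1.3), np.float64(-34.9)) right (np.float64(1.3), np.float64(33.8))
tile far/near (np.float64(124.2), np.float64(0.3)) (np.float64(31.3), np.float64(0.4)) true 80.68809365178736
tray far edge (np.float64(139.2), np.float64(0.3)) true 144.40842573330397
```

Emit:
arm_command(
  series=[
    [[0.5, 0.01, 0], [0, 0, 0]],
    [[0.6, 0.01, 0.3], [0, 0, 0]],
    [[0.25, 0, 0.6], [0, 0, 0]],
    [[0, 0, 0.6], [0, 0, 0]],
    [[0, 0, 0.25], [0, 0, 0]],
    [[0, 0, 0], [0, 0, 0]],
    [[0, 0, 0], [0, 0, 0]],
  ],
)

```text
time: 18.1
position: [0.6188, 0.1469, 0.1473]
tcp_rot: [179.9, -0.1, 80.4]
ft_force: [0.1, -0.4, -0.2]
width: 0.0199
finger_force: 58.8
```

```bash
python3 -c "
from h import *
h=np.radians(80.4); plan((.6033+.081*np.cos(h)+.001*np.sin(h),.067+.081*np.sin(h),.1204),80.4)"
```

```text
shift units [-0.   -0.02  0.45] turn units [ 0.02 -0.01 -0.01]
```

Emit:
arm_command(
  series=[
    [[0, -0.02, 0.12], [0, 0, 0]],
    [[0, 0, 0.12], [0, 0, 0]],
    [[0, 0, 0.1], [0, 0, 0]],
    [[0, 0, 0.05], [0, 0, 0]],
    [[0, 0, 0.03], [0, 0, 0]],
    [[0, 0, 0], [0, 0, 0]],
    [[0, 0, 0], [0, 0, 0]],
  ],
)

```text
time: 18.98
position: [0.6171, 0.1473, 0.1205]
tcp_rot: [180.0, -0.0, 80.4]
ft_force: [-0.6, -0.5, -0.4]
width: 0.0197
finger_force: 58.9
```

Emit:
arm_command(
  series=[
    [[0, 0, 0.02], [0, 0, 0]],
    [[0, 0, 0.02], [0, 0, 0]],
    [[0, 0, 0], [0, 0, 0]],
    [[0, 0, 0], [0, 0, 0]],
  ],
)

```text
time: 19.48
position: [0.6173, 0.1474, 0.1204]
tcp_rot: [179.9, -0.1, 80.4]
ft_force: [-4.3, -2.3, 14.4]
width: 0.0195
finger_force: 60.1
```

Emit:
arm_command(
  series=[
    [[0, 0, 0], [0, 0, 0]],
    [[0, 0, 0], [0, 0, 0]],
    [[0, 0, 0], [0, 0, 0]],
    [[0, 0, 0], [0, 0, 0]],
    [[0, 0, -0.3], [0, 0, 0]],
    [[0, 0, -0.7], [0, 0, 0]],
    [[0, 0, -0.7], [0, 0, 0]],
    [[0, 0, -0.4], [0, 0, 0]],
    [[-0.9, 0, 0], [0, 0, 0]],
    [[-0.9, 0, 0], [0, 0, 0]],
    [[0, 0, 0], [0, 0, 0]],
    [[0, 0, 0], [0, 0, 0]],
  ],
  hand=1,
)

```text
time: 20.98
position: [0.5991, 0.0409, 0.2449]
tcp_rot: [179.9, -0.0, 80.3]
ft_force: [-0.4, 0.6, 0.2]
width: 0.0854
finger_force: 0.0
```

```bash
python3 - <<'E'
from h import *
m=camera_model("wrist"); im=capture("wrist")[:,:,::-1].copy(); np.save("w5.npy",m,allow_pickle=True)
s=read_state();print(s["position"],s["tcp_rot"],s["width"],s["ft_force"])
u=proj(m,[(.6171,.1465,.108)])[0].astype(int);print(u)
x0,y0=max(u[0]-90,0),max(u[1]-90,0); print(x0,y0)
cv2.imwrite("pics/w5c.png",cv2.resize(im[y0:y0+180,x0:x0+180],None,fx=3.2,fy=3.2,interpolation=cv2.INTER_CUBIC))
plan((.425,.315,.22),90)
E
```

```text
[0.59913363 0.04145264 0.24459922] [ 1.79957209e+02 -2.29894635e-02  8.03937090e+01] 0.08543594548411187 [ 0.20442654  0.83255933 -0.15411623]
[324  42]
234 0
shift units [ 4.01 -3.62  0.41] turn units [ 0.01 -0.   -1.68]
```

View pics/w5c.png

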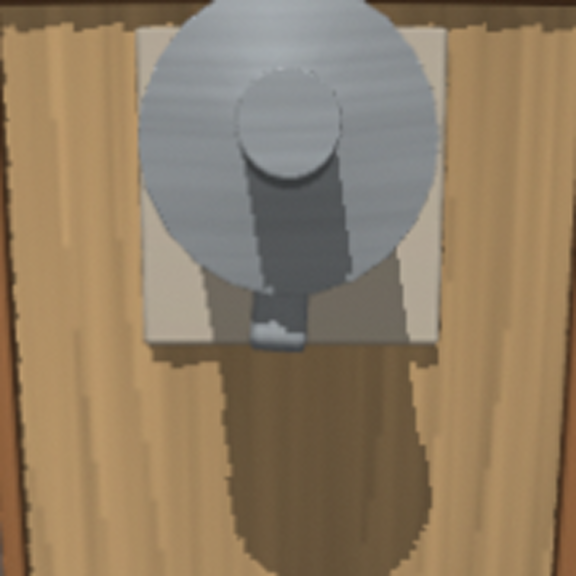

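The crop shows the lid flange covering the pot's mouth evenly above the tile, with the knob at crop pixel (289,122). It looks level and seated. On to the mug.

Emit:
arm_command(
  series=[
    [[0.4, -0.36, 0], [0, 0, 0]],
    [[0.6, -0.54, 0], [0, 0, 0]],
    [[0.6, -0.54, 0], [0, 0, 0]],
    [[0.6, -0.54, 0.1], [0, 0, 0]],
    [[0.6, -0.54, 0.1], [0, 0, 0]],
    [[0.6, -0.54, 0.1], [0, 0, 0]],
    [[0.4, -0.36, 0.1], [0, 0, 0]],
    [[0.21, -0.2, 0], [0, 0, 0]],
    [[0, 0, 0], [0, 0, -0.84]],
    [[0, 0, 0], [0, 0, -0.84]],
    [[0, 0, 0], [0, 0, 0]],
    [[0, 0, 0], [0, 0, 0]],
  ],
)

```text
time: 22.52
position: [0.4252, 0.3144, 0.2201]
tcp_rot: [180.0, -0.0, 89.9]
ft_force: [-0.7, -0.2, 0.2]
width: 0.0852
finger_force: 0.0
```

```bash
python3 - <<'E'
from h import *
m=camera_model("wrist"); im=capture("wrist")[:,:,::-1].copy(); np.save("w6.npy",m,allow_pickle=True)
s=read_state();print(s["position"],s["tcp_rot"])
print(proj(m,[(.425,.3355,.07)])[0])
cv2.imwrite("pics/w6.png",im)
E
```

```text
[0.42517782 0.31438229 0.22001446] [ 1.79994601e+02 -2.45500826e-03  8.99102224e+01]
[324.31799086 153.39528359]
```

View pics/w6.png

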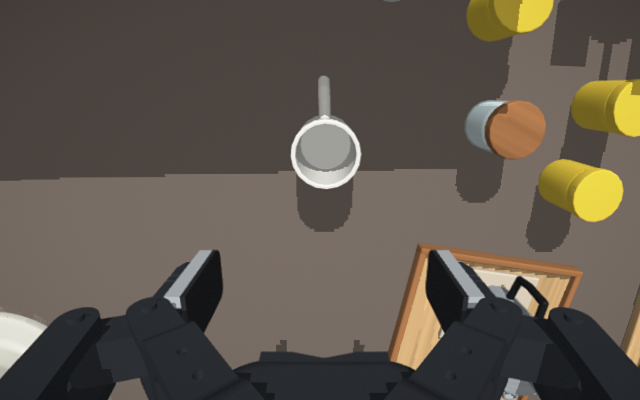

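The wrist view shows the mug's rim centred at (326,153.5) with its handle straight up at (324,77). The jar's brown cap is at (516,129), with yellow look-alikes at (597,194), (630,108) and (524,8).

```bash
python3 - <<'E'
from h import *
m=np.load("w6.npy",allow_pickle=True).item()
print("mug l/r/f/n",cast(m,[(291,153),(361,153),(326,118),(326,189)],.07).round(4))
print("jar",cast(m,[(516,129),(486,129),(546,129)],.062).round(4),"yellow",cast(m,[(597,194),(524,8),(630,108)],.062).round(3))
P=cast(m,[(326,153.5)],.07)[0]; plan((P[0],P[1]+.001,.024),90)
t=camera_model("top"); print("jar top",cast(t,[(194.7,187.6)],.062), "yellow",cast(t,[(190.5,150.5),(217.5,159),(159,189)],.062).round(3))
E
```

```text
mug l/r/f/n [[0.3969 0.3359 0.07  ]
 [0.456  0.3358 0.07  ]
 [0.4264 0.3649 0.07  ]
 [0.4264 0.3043 0.07  ]]
jar [[0.5918 0.356  0.062 ]
 [0.5648 0.3557 0.062 ]
 [0.6194 0.3563 0.062 ]] yellow [[0.681 0.297 0.062]
 [0.587 0.454 0.062]
 [0.697 0.376 0.062]]
shift units [0.37 0.02 3.27] turn units [ 0.   -0.   -0.02]
jar top [[0.59422929 0.35644917 0.062     ]] yellow [[0.705 0.377 0.062]
 [0.682 0.296 0.062]
 [0.587 0.461 0.062]]
```

Emit:
arm_command(
  series=[
    [[0.19, 0.02, 0.4], [0, 0, 0]],
    [[0.18, 0, 0.8], [0, 0, 0]],
    [[0, 0, 0.8], [0, 0, 0]],
    [[0, 0, 0.7], [0, 0, 0]],
    [[0, 0, 0.4], [0, 0, 0]],
    [[0, 0, 0.15], [0, 0, 0]],
    [[0, 0, 0], [0, 0, 0]],
    [[0, 0, 0], [0, 0, 0]],
  ],
)

```text
time: 23.58
position: [0.4269, 0.3371, 0.0263]
tcp_rot: [179.9, -0.1, 90.0]
ft_force: [-0.4, 1.1, -0.1]
width: 0.0855
finger_force: 0.0
```

Emit:
arm_command(
  series=[
    [[0, 0, 0], [0, 0, 0]],
    [[0, 0, 0], [0, 0, 0]],
    [[0, 0, 0], [0, 0, 0]],
    [[0, 0, 0], [0, 0, 0]],
    [[0, 0, 0], [0, 0, 0]],
    [[0, 0, 0], [0, 0, 0]],
    [[0, 0, 0], [0, 0, 0]],
    [[0, 0, 0], [0, 0, 0]],
  ],
  hand=0,
)

```text
time: 24.58
position: [0.4268, 0.337, 0.026]
tcp_rot: [179.9, -0.1, 90.0]
ft_force: [-0.1, 0.1, 5.7]
width: 0.0578
finger_force: 64.8
```

Emit:
arm_command(
  series=[
    [[0, 0, -0.5], [0, 0, 0]],
    [[0, 0, -0.8], [0, 0, 0]],
    [[0, 0, -0.8], [0, 0, 0]],
    [[0, 0, -0.8], [0, 0, 0]],
    [[0, 0, -0.4], [0, 0, 0]],
    [[0, 0, 0], [0, 0, 0]],
    [[0, 0, 0], [0, 0, 0]],
  ],
)

```text
time: 25.45
position: [0.4259, 0.3363, 0.2213]
tcp_rot: [-179.9, 0.1, 90.0]
ft_force: [0.6, 0.8, -2.2]
width: 0.0578
finger_force: 64.7
```

```bash
python3 -c "
from h import *
plan((.42,-.06,.22),90); plan((.580,-.0707,.1),80.35)"
```

```text
shift units [-6.61 -0.1   0.03] turn units [-0.02  0.01  0.  ]
shift units [-6.78  2.57  2.03] turn units [-0.01  0.01  1.68]
```

Emit:
arm_command(
  series=[
    [[-0.4, 0.15, 0], [0, 0, 0]],
    [[-0.8, 0.3, 0], [0, 0, 0]],
    [[-0.8, 0.3, 0], [0, 0, 0]],
    [[-0.8, 0.3, 0], [0, 0, 0]],
    [[-0.8, 0.3, 0], [0, 0, 0]],
    [[-0.8, 0.3, 0], [0, 0, 0]],
    [[-0.8, 0.3, 0], [0, 0, 0]],
    [[-0.8, 0.3, 0], [0, 0, 0]],
    [[-0.5, 0.2, 0], [0, 0, 0]],
    [[-0.27, 0.12, 0], [0, 0, 0]],
    [[0, 0, 0], [0, 0, 0.84]],
    [[0, 0, 0], [0, 0, 0.84]],
    [[0, 0, 0.6], [0, 0, 0]],
    [[0, 0, 0.6], [0, 0, 0]],
    [[0, 0, 0.4], [0, 0, 0]],
    [[0, 0, 0], [0, 0, 0]],
    [[0, 0, 0], [0, 0, 0]],
  ],
)

```text
time: 27.58
position: [0.5807, -0.0693, 0.1277]
tcp_rot: [180.0, -0.0, 80.4]
ft_force: [-0.4, -0.1, -0.9]
width: 0.058
finger_force: 64.8
```

```bash
python3 - <<'E'
from h import *
m=camera_model("wrist"); im=capture("wrist")[:,:,::-1].copy(); np.save("w7.npy",m,allow_pickle=True); cv2.imwrite("pics/w7.png",im)
s=read_state();print(s["position"],s["tcp_rot"])
plan((.580+.0002,-.0707+.001,.043),80.35)
E
```

```text
[ 0.58094102 -0.06937378  0.12818445] [ 1.79910427e+02 -9.57731886e-03  8.03967084e+01]
shift units [-0.01 -0.01  1.42] turn units [ 0.02 -0.    0.01]
```

View pics/w7.png

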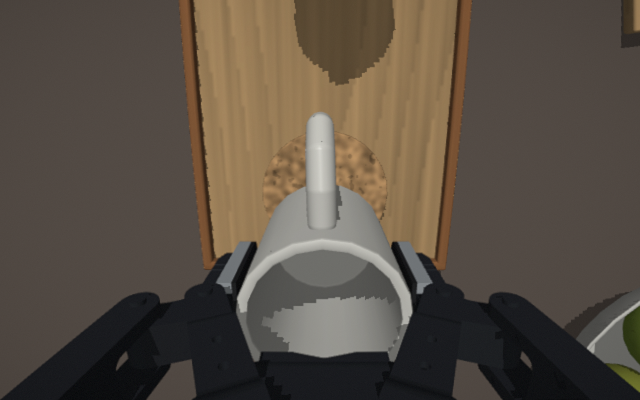

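The mug is upright and centred at x≈324 px over the coaster, which spans 262–387 (centre 324.5). I lower it.

Emit:
arm_command(
  series=[
    [[0, 0, 0.4], [0, 0, 0]],
    [[0, 0, 0.5], [0, 0, 0]],
    [[0, 0, 0.3], [0, 0, 0]],
    [[0, 0, 0.15], [0, 0, 0]],
    [[0, 0, 0.05], [0, 0, 0]],
    [[0, 0, 0], [0, 0, 0]],
    [[0, 0, 0], [0, 0, 0]],
  ],
)

```text
time: 28.5
position: [0.5809, -0.0696, 0.0437]
tcp_rot: [179.9, -0.0, 80.4]
ft_force: [-0.4, -0.1, -1.9]
width: 0.0579
finger_force: 64.8
```

Emit:
arm_command(
  series=[
    [[0, 0, 0.02], [0, 0, 0]],
    [[0, 0, 0.02], [0, 0, 0]],
    [[0, 0, 0], [0, 0, 0]],
    [[0, 0, 0], [0, 0, 0]],
  ],
)

```text
time: 29.0
position: [0.5806, -0.0697, 0.041]
tcp_rot: [180.0, -0.0, 80.4]
ft_force: [-2.1, -0.9, 6.2]
width: 0.0576
finger_force: 65.2
```

Contact at the expected height of 0.041. I release, rise and measure.

Emit:
arm_command(
  series=[
    [[0, 0, 0], [0, 0, 0]],
    [[0, 0, 0], [0, 0, 0]],
    [[0, 0, 0], [0, 0, 0]],
    [[0, 0, 0], [0, 0, 0]],
    [[0, 0, 0], [0, 0, 0]],
    [[0, 0, -0.4], [0, 0, 0]],
    [[0, 0, -0.9], [0, 0, 0]],
    [[0, 0, -0.9], [0, 0, 0]],
    [[0, 0, -0.7], [0, 0, 0]],
    [[0, 0, 0], [0, 0, 0]],
    [[0, 0, 0], [0, 0, 0]],
  ],
  hand=1,
)

```text
time: 30.38
position: [0.5804, -0.0696, 0.2137]
tcp_rot: [-180.0, 0.0, 80.4]
ft_force: [-0.3, 0.1, -0.8]
width: 0.0854
finger_force: 0.0
```

```bash
python3 -c "
from h import *
plan((.593,.34,.22),90)"
```

```text
shift units [ 6.77 -0.93 -0.11] turn units [-0.01 -0.   -1.68]
```

Emit:
arm_command(
  series=[
    [[0.4, -0.05, -0.1], [0, 0, 0]],
    [[0.8, -0.11, 0], [0, 0, 0]],
    [[0.8, -0.11, 0], [0, 0, 0]],
    [[0.8, -0.11, 0], [0, 0, 0]],
    [[0.8, -0.11, 0], [0, 0, 0]],
    [[0.8, -0.11, 0], [0, 0, 0]],
    [[0.8, -0.11, 0], [0, 0, 0]],
    [[0.8, -0.11, 0], [0, 0, 0]],
    [[0.5, -0.07, 0], [0, 0, 0]],
    [[0.27, -0.04, 0], [0, 0, 0]],
    [[0, 0, 0], [0, 0, -0.84]],
    [[0, 0, 0], [0, 0, -0.84]],
    [[0, 0, 0], [0, 0, 0]],
    [[0, 0, 0], [0, 0, 0]],
  ],
)

```text
time: 32.12
position: [0.5934, 0.3397, 0.2201]
tcp_rot: [-180.0, 0.0, 89.9]
ft_force: [0.6, -1.2, 1.5]
width: 0.0853
finger_force: 0.0
```

```bash
python3 - <<'E'
from h import *
m=camera_model("wrist"); im=capture("wrist")[:,:,::-1].copy(); np.save("w8.npy",m,allow_pickle=True)
s=read_state();print(s["position"],s["tcp_rot"])
h=cv2.cvtColor(im,cv2.COLOR_BGR2HSV); u=proj(m,[(.593,.356,.062)])[0]; x0,y0=(u-60).astype(int); print(u)
c=h[y0:y0+120,x0:x0+120]; k=((c[...,0]<16)&(c[...,1]>90)&(c[...,2]>90)).astype(np.uint8)
k=max(cv2.findContours(k,0,2)[0],key=cv2.contourArea); (a,b),r=cv2.minEnclosingCircle(k); x,y,w,hh=cv2.boundingRect(k); print(a+x0,b+y0,r,(x+x0,y+y0,w,hh))
P=cast(m,[(a+x0,b+y0),(a+x0+r,b+y0)],.062); print(P)
plan((P[0][0],P[0][1]+.001,.026),90)
t=capture("top")[:,:,::-1]; cv2.imwrite("pics/t3c.png",cv2.resize(t[120:260,130:390],None,fx=3,fy=3,interpolation=cv2.INTER_CUBIC))
E
```

```text
[0.59340732 0.33973327 0.22024274] [-1.79980372e+02  1.49741203e-02  8.98858017e+01]
[324.19410347 157.20715787]
325.2066650390625 157.38533401489258 29.492956161499023 (np.int64(296), np.int64(129), 59, 58)
[[0.59388037 0.35584074 0.062     ]
 [0.61954781 0.35578556 0.062     ]]
shift units [0.29 0.01 3.24] turn units [-0.    0.   -0.02]
```

The cap's radius measures 25.7 mm (26 given), so this is the right jar, at (0.5939, 0.3558).

Emit:
arm_command(
  series=[
    [[0.15, 0.01, 0.4], [0, 0, 0]],
    [[0.14, 0, 0.8], [0, 0, 0]],
    [[0, 0, 0.8], [0, 0, 0]],
    [[0, 0, 0.7], [0, 0, 0]],
    [[0, 0, 0.4], [0, 0, 0]],
    [[0, 0, 0.14], [0, 0, 0]],
    [[0, 0, 0], [0, 0, 0]],
    [[0, 0, 0], [0, 0, 0]],
  ],
)

```text
time: 33.22
position: [0.5947, 0.358, 0.0278]
tcp_rot: [179.9, -0.1, 90.0]
ft_force: [-0.4, 0.7, 2.0]
width: 0.0853
finger_force: 0.0
```

Emit:
arm_command(
  series=[
    [[0, 0, 0], [0, 0, 0]],
    [[0, 0, 0], [0, 0, 0]],
    [[0, 0, 0], [0, 0, 0]],
    [[0, 0, 0], [0, 0, 0]],
    [[0, 0, 0], [0, 0, 0]],
    [[0, 0, 0], [0, 0, 0]],
    [[0, 0, 0], [0, 0, 0]],
    [[0, 0, 0], [0, 0, 0]],
  ],
  hand=0,
)

```text
time: 34.22
position: [0.5943, 0.3578, 0.0272]
tcp_rot: [179.9, -0.0, 90.0]
ft_force: [-0.4, -0.4, 4.8]
width: 0.05
finger_force: 61.5
```

Emit:
arm_command(
  series=[
    [[0, 0, -0.5], [0, 0, 0]],
    [[0, 0, -0.8], [0, 0, 0]],
    [[0, 0, -0.8], [0, 0, 0]],
    [[0, 0, -0.8], [0, 0, 0]],
    [[0, 0, -0.7], [0, 0, 0]],
    [[0, 0, 0], [0, 0, 0]],
    [[0, 0, 0], [0, 0, 0]],
  ],
)

```text
time: 35.1
position: [0.5939, 0.3576, 0.2407]
tcp_rot: [-179.9, 0.0, 90.0]
ft_force: [-0.8, 0.3, -2.1]
width: 0.0496
finger_force: 62.7
```

```bash
python3 -c "
from h import *
plan((.5985,.0378,.24),80.35)"
```

```text
shift units [-5.33  0.08  0.02] turn units [-0.01  0.01  1.68]
```

Emit:
arm_command(
  series=[
    [[-0.4, 0, 0], [0, 0, 0]],
    [[-0.8, 0.02, 0], [0, 0, 0]],
    [[-0.8, 0.02, 0], [0, 0, 0]],
    [[-0.8, 0.02, 0], [0, 0, 0]],
    [[-0.8, 0.02, 0], [0, 0, 0]],
    [[-0.8, 0, 0], [0, 0, 0]],
    [[-0.6, 0, 0], [0, 0, 0]],
    [[-0.31, 0, 0], [0, 0, 0]],
    [[0, 0, 0], [0, 0, 0.84]],
    [[0, 0, 0], [0, 0, 0.84]],
    [[0, 0, 0], [0, 0, 0]],
    [[0, 0, 0], [0, 0, 0]],
  ],
)

```text
time: 36.6
position: [0.5986, 0.0394, 0.2414]
tcp_rot: [-179.9, 0.0, 80.5]
ft_force: [0.2, -0.2, -1.8]
width: 0.0498
finger_force: 62.7
```

```bash
python3 -c "
from h import *
plan((.5987,.0390,.040),80.35)"
```

```text
shift units [-0.01  0.01  3.36] turn units [-0.01  0.    0.03]
```

Emit:
arm_command(
  series=[
    [[0, 0, 0.4], [0, 0, 0]],
    [[0, 0, 0.6], [0, 0, 0]],
    [[0, 0, 0.6], [0, 0, 0]],
    [[0, 0, 0.6], [0, 0, 0]],
    [[0, 0, 0.6], [0, 0, 0]],
    [[0, 0, 0.4], [0, 0, 0]],
    [[0, 0, 0.12], [0, 0, 0]],
    [[0, 0, 0.02], [0, 0, 0]],
    [[0, 0, 0], [0, 0, 0]],
    [[0, 0, 0], [0, 0, 0]],
  ],
)

```text
time: 37.85
position: [0.5993, 0.039, 0.0428]
tcp_rot: [179.9, -0.0, 80.4]
ft_force: [-0.7, 0.4, -1.2]
width: 0.0502
finger_force: 62.7
```

Emit:
arm_command(
  series=[
    [[0, 0, 0.02], [0, 0, 0]],
    [[0, 0, 0.02], [0, 0, 0]],
    [[0, 0, 0.02], [0, 0, 0]],
    [[0, 0, 0], [0, 0, 0]],
    [[0, 0, 0], [0, 0, 0]],
  ],
)

```text
time: 38.48
position: [0.5988, 0.039, 0.0381]
tcp_rot: [180.0, 0.0, 80.4]
ft_force: [0.4, 0.2, -2.1]
width: 0.0498
finger_force: 62.7
```

Emit:
arm_command(
  series=[
    [[0, 0, 0.02], [0, 0, 0]],
    [[0, 0, 0.01], [0, 0, 0]],
    [[0, 0, 0], [0, 0, 0]],
    [[0, 0, 0], [0, 0, 0]],
  ],
)

```text
time: 38.98
position: [0.599, 0.039, 0.0372]
tcp_rot: [179.9, -0.0, 80.4]
ft_force: [-2.0, -1.1, 5.9]
width: 0.0498
finger_force: 63.1
```

Contact. I release, rise, and back off toward the robot so the top camera can see.

Emit:
arm_command(
  series=[
    [[0, 0, 0], [0, 0, 0]],
    [[0, 0, 0], [0, 0, 0]],
    [[0, 0, 0], [0, 0, 0]],
    [[0, 0, 0], [0, 0, 0]],
    [[0, 0, 0], [0, 0, 0]],
    [[0, 0, -0.4], [0, 0, 0]],
    [[0, 0, -0.9], [0, 0, 0]],
    [[0, 0, -0.9], [0, 0, 0]],
    [[0, 0, -0.9], [0, 0, 0]],
    [[0, 0, -0.4], [0, 0, 0]],
    [[0, -0.9, 0], [0, 0, 0]],
    [[0, -0.9, 0], [0, 0, 0]],
    [[0, -0.9, 0], [0, 0, 0]],
    [[-0.9, -0.5, 0], [0, 0, 0]],
    [[-0.9, 0, 0], [0, 0, 0]],
    [[-0.9, 0, 0], [0, 0, 0]],
    [[-0.9, 0, 0], [0, 0, 0]],
    [[-0.9, 0, 0], [0, 0, 0]],
    [[0, 0, 0], [0, 0, 0]],
    [[0, 0, 0], [0, 0, 0]],
  ],
  hand=1,
)

```text
time: 41.48
position: [0.3642, -0.195, 0.2463]
tcp_rot: [-180.0, -0.0, 80.3]
ft_force: [-0.7, 0.2, -0.0]
width: 0.0852
finger_force: 0.0
```

```bash
python3 - <<'E'
from h import *
m=camera_model("top"); t=capture("top")[:,:,::-1].copy(); s=capture("side")[:,:,::-1].copy()
for n,P in [("pot/knob",(.6169,.1463,.140)),("mug rim",(.580,-.0707,.085)),("jar cap",(.5985,.0378,.072))]: print(n,proj(m,[P]),(proj(m,[P])-[235,130])*3)
a=cv2.resize(t[130:260,235:385],None,fx=3,fy=3,interpolation=cv2.INTER_CUBIC)
b=cv2.resize(s[150:280,270:395],None,fx=2.7,fy=3,interpolation=cv2.INTER_CUBIC)
cv2.imwrite("pics/fin.png",np.hstack([a,b]))
E
```

```text
pot/knob [[264.05307688 176.44272373]] [[ 87.15923063 139.32817119]]
mug rim [[341.6742237  195.50882006]] [[320.0226711  196.52646019]]
jar cap [[303.97817243 188.81239675]] [[206.93451728 176.43719026]]
```

View pics/fin.png

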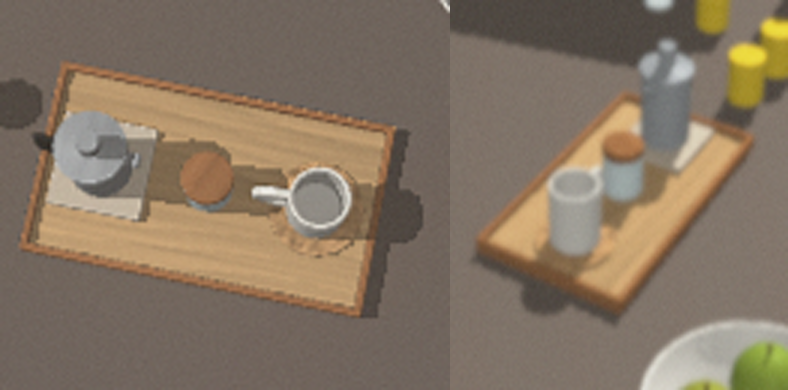

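The final picture shows everything upright:
- **Lid knob:** crop pixel (89,142), against (87,139) expected.
- **Jar cap:** (207,180), against (207,176).
- **Mug rim:** (319,202), against (320,197).

All are within about 5 mm of the aim points, and the lid sits flat on the pot. I hand it in.

```bash
python3 -c "
from cell import *
print(close_job())"
```

```text
the job is handed in; nothing more can be done
None
```

I handed the job in at about 42 s with the pot on the tile, the lid seated in it, the mug on the coaster and the jar midway, each within about 5 mm of its aim point in the last picture; the judge's verdict was not returned.

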